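# Snap the probe holder onto the cushioned rail and slide it to the stop ring

## Robot

A 7-joint arm with a two-finger parallel gripper is mounted at the origin on the work surface. World frame = base frame: x ahead of the robot, y to its left, z up, the work surface at z = 0. Lengths are in m, angles in rad, forces in N, time in s.
With the tool pointing down it reaches from about 0.4 to 0.85 m from the base axis. Payload 6.9 kg.
Tool frame: the origin (TCP) lies between the finger pads; the fingertips stand 25 mm ahead of it and the grasp point (between the pads) lies 6 mm ahead of it; z points along the fingers, y is the direction in which the jaws open and shut (so a half turn about z gives the same grasp; the last joint's range is limited). The gripper opens to 85 mm and grips with 20 to 120 N. Pads are 22 mm wide; open, the fingers measure 114 mm over their backs; the gripper's body (76 mm by 85 mm) begins 54 mm behind the grasp point. The pads swing forward as they close: fully open they stand 13 mm farther back than shut.
Start: joints at [-1.103, 0.507, -0.238, 1.5, 0.126, 1.149, -0.155], TCP at [0.222, 0.584, 0.256] pointing down, gripper open.
Joint ranges: [-3.08, 3.08], [-0.24, 2.05], [-1.43, 1.35], [0, 2.5], [-1.52, 4.66], [0.17, 1.96], [-2.89, 2.89]. Speed limits (rad/s): [2.39, 2.39, 3.14, 3.14, 3.14, 3.14, 3.14].

## Interface

Orientations are given as a 3x3 rotation matrix whose columns are the frame's x, y, z axes.
In Python, from cell import robot, viewer, job gives the robot as it stands.
- The arm moves only by the tool step_arm, never from a script. Its argument "plan" is a list of rows, each a list of 5 numbers: the closure, from 0 (fully open) to 1 (shut), then the shift along the tool's x, y, z in cm, then the turn about the tool's z in degrees. In form: [[grip, tx, ty, tz, yaw], ...]. A call has 1 to 10 rows; each row shifts and turns the pose as measured when the row begins, along the tool's axes as they then stand; what a row does not reach is not made up. A row lasts 1/12 s, in which the tool goes at most 41.7 mm and 7.16 degrees, less where a joint would pass 70% of its speed; a pose out of reach is approached as far as the arm can. A call with a gripper value outside its range is refused whole. The fingers move at their own pace and stop on an object; "grip_force" is the grip in N (left out, the last holds). Time passes only in rows, so rows that do not move let the fingers close. It gives the time, the measured TCP pose, the force and the opening at its end, in the units of the state.
- robot.read_state(): the state, without advancing time (a new reading comes with each control period).
- viewer.capture(name): name is "scene" or "top"; returns the picture (480x640x3 uint8, blue, green, red); there is no depth.
- viewer.camera_info(name): a dict with "mtx" (3x3 intrinsics, pixels), "rvec" (rotation vector, rad) and "tvec" (3), from world to camera coordinates, as OpenCV has them. Camera axes: x right, y down, z forward; pixel columns grow to the right and rows downward; lengths in m; the calibration is good to about 2 mm. A picture is of the moment at which its call begins. camera_info takes no time and is no camera call.
- job.finish_job(): hands the job in, once; it reports no verdict.
The state is a dict: "time_s": time; "joint_positions": joint angles; "qd": joint speeds; "tau": joint torques, N m; "tcp_pos": TCP position; "tool_rot": TCP orientation; "contact_force": force on the tool from outside, world axes, zero at the start; "ft_torque": the same for the moment, N m; "opening": finger opening in m.
Only numpy, scipy, OpenCV 4.12 (cv2) and the standard library are available. Lean on these libraries where they do the work, as an engineer would, in place of code of your own. Each camera call takes 0.05 s, during which the arm holds its last target. There are 200 camera calls.

## Task

Fit the orange probe holder on the steel rail: with its block upright, press it straight down on the free stretch of rail on the robot's right of the blue stop ring, well clear of the ring, until both arms snap under the bar, but never press so hard that the cushioned rail is driven down to the bottom of its travel. Then slide it along the rail until it just touches the ring, gently enough that the ring stays where it was set, and let go, leaving the holder upright and snapped on, and the bottles, jar and beaker standing where they were.

Things in the scene. Friction and masses are not known exactly. Their poses are not given: they have to be found in the camera images.
- holder_grip (a point): Orange plastic probe holder, loose, 60 to 115 g, 79 mm tall, upright on the bench on its two arms. This point: centre of its grip block, 57.5 mm above its feet. Block 24 mm (own x) by 40 mm (own y), 44 mm high, black socket in its top. Under the block a saddle plate 36 x 44 x 8 mm, its top 22 mm below this point. z up, y along the bore. Turned half round about z it is the same.
- holder_bore (a point): Centre of the holder's bore, whose axis is own y: 40 mm straight below the grip block's centre, 17.5 mm above the feet. When snapped on, it lies on the rail's axis and the saddle rests on top of the rail. The saddle's and arms' end faces are 22 mm from it in y. Snapped on, the holder slides along the rail with 2 to 6 N of friction; pulling it off upwards takes over 6 N.
- holder_mouth (a point): Midway between the lips of the holder's two sprung arms (one each side in x, 44 mm long), 8.5 mm below the bore's centre. The lips are 11 mm apart, the flared feet below them 37 mm overall. Pressed on the rail they first touch with the bore 17 to 20 mm above its axis, then resist ever more, up to 9 to 18 N, until they spread past its widest part; the force then drops at once by a third or more.
- rail_mid (a point): Middle of the axis of the round steel rail, 20 mm thick, level along this frame's y (y to the robot's left, z up), 115 mm above the bench when unloaded. It is free for 155 mm each side of this point, up to grey end posts 36 mm wide across the rail and 16 mm thick that rise 23 mm above its axis. Grey base plate 120 x 360 x 12 mm. The point moves down with the rail.
- rail (a joint): How far the rail is pushed down on its soft spring cushions: 0 unloaded (against its upper stop), 0.032 m at the bottom of its travel. It gives from about 3 N, then 1 mm for each 0.7 N more, so it sinks some 8 to 20 mm before the holder snaps on, and springs back up against it as it does. From 0.029 m (about 23 N) it counts as driven to the bottom.
- stop_ring: Blue plastic stop ring round the rail; origin at its centre on the rail's axis, y along the rail to the robot's left. 36 mm across, 12 mm long (faces at y -6 and +6 mm), small steel screw on top, 26 mm above the axis. It sits 35 to 100 mm left of the rail's middle, held only by friction: it slips at about 11 N. The holder touches it with the bore's centre 28 mm to its right (y -28 mm).
- amber_jar: Amber jar, 52 mm across and 75 mm tall, loose bystander; origin at the centre of its underside. It and the holder may change places between the left and the right of the rail.
- red_bottle: White bottle with a red cap, 68 mm across and 150 mm tall, loose bystander beyond the rail; origin at the centre of its underside.
- teal_bottle: White bottle with a teal cap, 68 mm across and 160 mm tall, loose bystander beyond the rail; origin at the centre of its underside.
- beaker: Clear beaker, 72 mm across and 90 mm tall, loose bystander beyond the rail; origin at the centre of its underside.

How it is judged:
On the way, in this order (a step that is already met when the one before it is completed fails the run):
1. the holder is snapped on the rail: bore on the rail's axis within 2.5 mm, clear of the ring (x of holder_bore in the frame of rail_mid between -0.0025 and 0.0025 m and z of holder_bore in the frame of rail_mid between -0.0025 and 0.0025 m and angle between the y axis of holder_bore and the y axis of rail_mid, either way round below 0.1 rad), for 0.2 s.
2. the holder, snapped on, touches the right face of the ring (all of step 1 and y of holder_bore in the frame of stop_ring between -0.031 and -0.025 m and contact force between holder and stop_ring above 1 N), for 0.1 s.
At the end, for the whole second after the job is handed in: Holder snapped on the rail (bore within 2.5 mm of its axis, 0.1 rad of its line), upright within 0.25 rad, at rest, within 2.5 mm of the ring's right face; ring within 3 mm of its start, rail back up; jar, bottles and beaker upright, within 30 mm of their places (all of step 1 and angle between holder_bore's own z axis and vertical below 0.25 rad and y of holder_bore in the frame of stop_ring between -0.0305 and -0.025 m and distance of stop_ring from where it was at the start of the episode below 0.003 m and value of joint rail below 0.001 m and linear speed of holder below 0.01 m/s and angle between each of amber_jar, red_bottle, teal_bottle, beaker's own z axis and vertical below 0.15 rad); the robot touches nothing.
It fails at once if the rail is driven to the bottom of its cushions (29 mm or more) (value of joint rail above 0.029 m).
It fails at once if a jar, bottle or the beaker is moved more than 30 mm or tipped over (distance of any of amber_jar, red_bottle, teal_bottle, beaker from where it was at the start of the episode above 0.03 m or angle between any of amber_jar, red_bottle, teal_bottle, beaker's own z axis and vertical above 0.5 rad).
It also fails if it takes over 58 s, if anything falls off the work surface, if the arm or the gripper's body presses on something with over 40 N, if the wrist force passes 120 N, or if a joint passes its speed limit or range.

## Working session

There is one attempt and no reset: what is moved stays moved. The work goes in short steps, Python scripts to look and compute and a tool call to move; the robot and the scene stay as the last step left them, time stands still between calls to the robot, and variables do not carry over. Pictures are saved under pics/ and viewed, about 8 in all and at most 12, crops included, and the job is handed in when it is done.

Besides the shell and the picture viewer there is one more tool, called after "Call:" in YAML: its name, and indented under it one key for each argument. step_arm: Moves the arm, as the interface text tells. Its arguments: {"type":"object","properties":{"plan":{"type":"array"},"grip_force":{"type":"number"}},"required":["plan"]}

```bash
mkdir -p pics; python3 - <<'E'
from cell import robot, viewer
import cv2,numpy as np
s=robot.read_state(); print(s)
for n in ("scene","top"):
    cv2.imwrite(f"pics/{n}0.png",viewer.capture(n)); i=viewer.camera_info(n); print(n,i)
    R=cv2.Rodrigues(np.array(i['rvec'],float))[0]; print(-R.T@np.array(i['tvec']).ravel())
E
```

```text
{'time_s': 0.0, 'joint_positions': array([-1.10251698,  0.50834857, -0.23751969,  1.50115514,  0.12567399,
        1.14891253, -0.15478307]), 'qd': array([ 2.91971805e-04,  2.01329393e-05,  8.04200889e-04, -6.42226660e-04,
       -2.20822084e-03, -5.30284822e-04, -1.46501724e-04]), 'tau': array([-1.01578833e-03, -6.20596576e+01, -2.18698852e+00, -2.49650520e+01,
        1.26822709e-02,  1.19795531e-02,  1.22264524e-05]), 'tcp_pos': array([0.22169619, 0.58385151, 0.2554151 ]), 'tool_rot': array([[-9.34921811e-01,  3.54853210e-01, -6.37177814e-04],
       [ 3.54853782e-01,  9.34920223e-01, -1.72325930e-03],
       [-1.57936701e-05, -1.83721766e-03, -9.99998312e-01]]), 'contact_force': array([0.44647306, 0.11720915, 0.28072555]), 'ft_torque': array([ 0.00223044,  0.02506326, -0.02064777]), 'opening': 0.0851806295366665}
scene {'mtx': array([[594.36286352,   0.        , 310.17967415],
       [  0.        , 594.36286352, 248.18302317],
       [  0.        ,   0.        ,   1.        ]]), 'rvec': array([ 0.96286374,  2.54611458, -0.96762144]), 'tvec': array([ 0.4422667, -0.2368717,  1.65121  ])}
[1.17519618 0.66186566 1.07659198]
top {'mtx': array([[538.84021005,   0.        , 310.78704521],
       [  0.        , 538.84021005, 245.40508484],
       [  0.        ,   0.        ,   1.        ]]), 'rvec': array([ 2.18140836, -2.12269085,  0.11117672]), 'tvec': array([-0.01115809,  0.60572476,  1.01111203])}
[ 0.48133832 -0.01323162  1.07587772]
```

View pics/scene0.png

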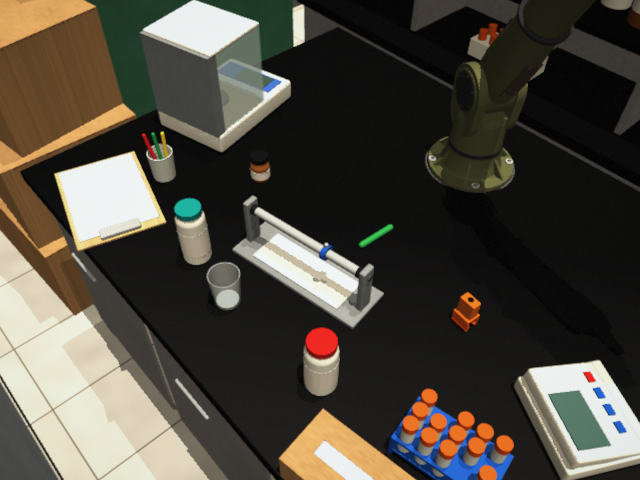

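View pics/top0.png

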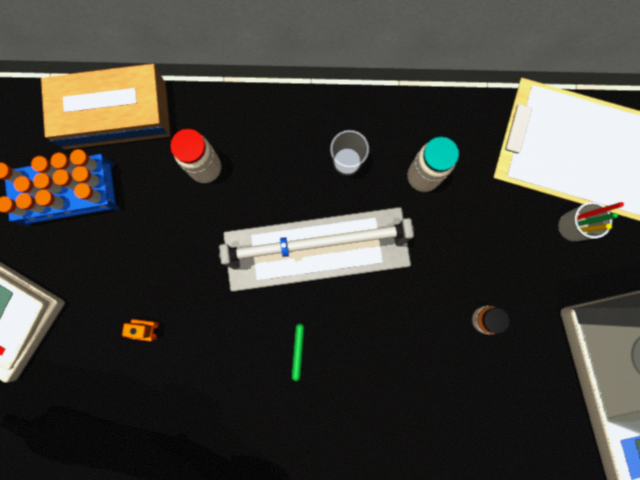

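The scene view shows the holder at about (467,311), the ring at (326,252) and the rail from (253,211) to (362,270). In the top view the holder is at (140,330), the ring at (284,247) and the rail from (232,250) to (403,232). The jar is on the right at (490,320). Next I'll enlarge the key regions.

```bash
python3 - <<'E'
import cv2,numpy as np
t=cv2.imread("pics/top0.png"); s=cv2.imread("pics/scene0.png")
a=cv2.resize(t[305:355,110:170],None,fx=8,fy=8,interpolation=cv2.INTER_CUBIC) #480x400
b=cv2.resize(s[285:340,440:495],None,fx=7,fy=7,interpolation=cv2.INTER_CUBIC)[:385]
c=np.zeros((400,800,3),np.uint8); c[:400,:400]=0
a=cv2.resize(t[310:350,115:165],None,fx=8,fy=8,interpolation=cv2.INTER_CUBIC)
c[:320,:400]=a; c[:385,410:795]=b
cv2.imwrite("pics/hold.png",c)
d=np.zeros((600,800,3),np.uint8)
d[:280,:800]=cv2.resize(t[215:271,215:415],None,fx=4,fy=4,interpolation=cv2.INTER_CUBIC)[:280,:800]*1 if False else cv2.resize(t[215:285,215:415],None,fx=4,fy=4,interpolation=cv2.INTER_CUBIC)
e=cv2.resize(s[190:320,230:390],None,fx=2.4,fy=2.4,interpolation=cv2.INTER_CUBIC); d[285:285+e.shape[0],:e.shape[1]]=e
cv2.imwrite("pics/rail.png",d)
E
```

```text
(no output)
```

View pics/hold.png

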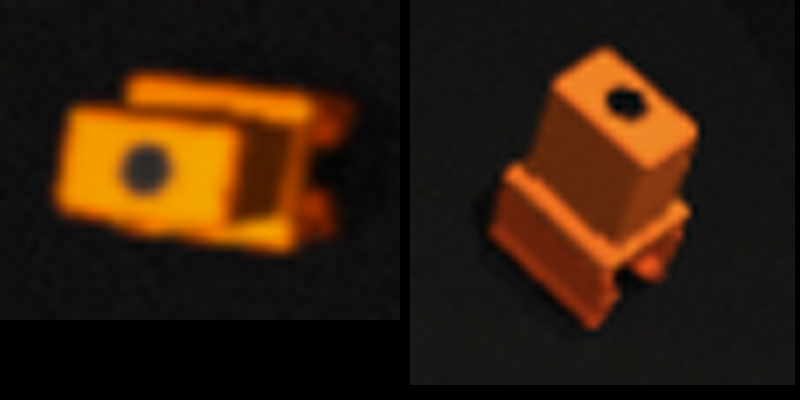

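View pics/rail.png

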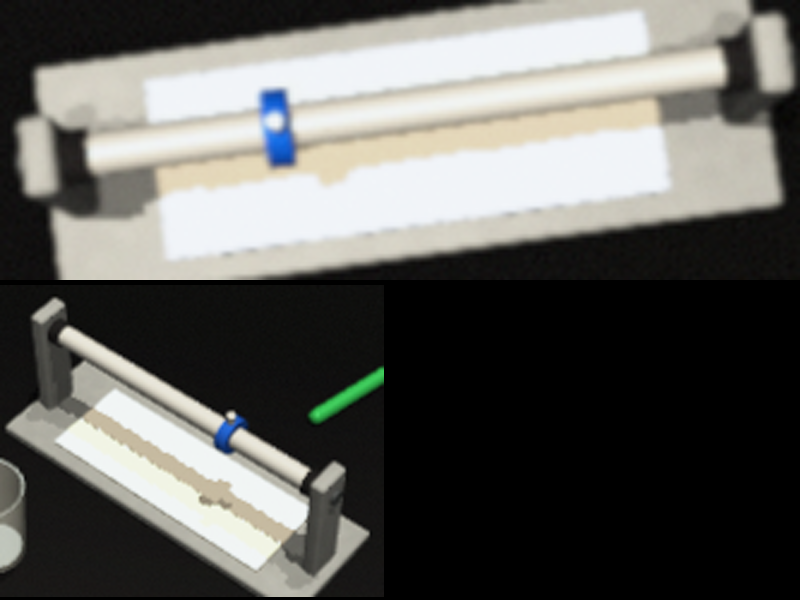

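Pixels read (crop coordinates):
- **Holder top face, top view:** corners (68,105), (240,125), (228,222), (57,210), socket (147,169).
- **Holder top face, scene view:** corners (555,85), (605,48), (697,130), (652,170), socket (626,103).
- **Ring screw:** top view (275,121), scene (231,416).
- **Post tops, top view:** (38,155) and (772,52).
- **Post tops, scene view:** (327,475) and (49,311).

Next I'll fit the poses.

```bash
cat > h.py <<'E'
import cv2,numpy as np
from scipy.optimize import least_squares
from cell import viewer
CI={n:viewer.camera_info(n) for n in("scene","top")}
def proj(n,P):
    i=CI[n]; return cv2.projectPoints(np.array(P,float).reshape(-1,1,3),np.array(i['rvec']),np.array(i['tvec']),i['mtx'],None)[0].reshape(-1,2)
def ray(n,px,z):
    i=CI[n];R=cv2.Rodrigues(np.array(i['rvec']))[0];c=-R.T@np.array(i['tvec']).ravel()
    d=R.T@np.linalg.inv(i['mtx'])@np.array([px[0],px[1],1.]); return c+d*(z-c[2])/d[2]
def tf(p,L): # p=x,y,yaw
    c,s=np.cos(p[2]),np.sin(p[2]); L=np.array(L,float)
    return np.c_[p[0]+c*L[:,0]-s*L[:,1],p[1]+s*L[:,0]+c*L[:,1],L[:,2]]
def fit(obs,p0):  # obs: (cam,local,pix)
    f=lambda p:np.ravel([proj(n,tf(p,[l]))[0]-q for n,l,q in obs])
    r=least_squares(f,p0,loss='soft_l1'); print('res',np.round(r.fun.reshape(-1,2),1).tolist()); return r.x
E
python3 - <<'E'
from h import *
T=lambda u,v:np.array([115+(u+.5)/8-.5,310+(v+.5)/8-.5])
S=lambda u,v:np.array([440+(u-410+.5)/7-.5,285+(v+.5)/7-.5])
z=.0795
tc=[T(68,105),T(240,125),T(228,222),T(57,210)]; sc=[S(555,85),S(605,48),S(697,130),S(652,170)]
for n,c in(('top',tc),('scene',sc)): print(n,[ray(n,q,z)[:2].round(4).tolist() for q in c])
print('socket',ray('top',T(147,169),z),ray('scene',S(626,103),z))
T=lambda u,v:np.array([215+(u+.5)/4-.5,215+(v+.5)/4-.5])
S=lambda u,v:np.array([230+(u+.5)/2.4-.5,190+(v-285+.5)/2.4-.5])
p=fit([('top',(0,.163,.138),T(38,155)),('top',(0,-.163,.138),T(772,52)),('scene',(0,.163,.138),S(327,475)),('scene',(0,-.163,.138),S(49,311)),
 ('top',(.06,.18,.012),T(35,68)),('top',(-.06,-.18,.012),T(783,205)),('scene',(.06,-.18,.012),S(7,427)),('scene',(-.06,.18,.012),S(369,533))],[.5,0,0.1])
print('rail',p,np.degrees(p[2]))
for n,q in(('top',T(275,121)),('scene',S(231,416))):
    w=ray(n,q,.141); c,s=np.cos(p[2]),np.sin(p[2]); d=w[:2]-p[:2]; print('ring screw',n,w,'local',c*d[0]+s*d[1],-s*d[0]+c*d[1])
# rail ends axis
for q in(T(150,147),T(660,77)):
    w=ray('top',q,.115); d=w[:2]-p[:2]; print('axis local x',c*d[0]+s*d[1],-s*d[0]+c*d[1])
E
```

```text
top [[0.4483, 0.3459], [0.4449, 0.3059], [0.4229, 0.3072], [0.4244, 0.3468]]
scene [[0.4426, 0.3076], [0.4203, 0.3087], [0.4241, 0.3461], [0.4457, 0.3464]]
socket [0.43430267 0.32670455 0.0795    ] [0.43197024 0.32588646 0.0795    ]
res [[-0.5, 0.1], [-0.0, 0.2], [0.0, 0.5], [-0.9, -0.8], [-0.7, 0.0], [0.1, 0.2], [-1.7, -0.6], [0.3, -0.2]]
rail [ 0.60229017 -0.00473444  0.1660027 ] 9.511253988799794
ring screw top [0.59292242 0.051457   0.141     ] local 4.617688889411303e-05 0.056966925044973284
ring screw scene [0.59206724 0.0527326  0.141     ] local -0.0005864663037765359 0.058366303627919135
axis local x -0.00043840469754150013 0.11542269749810016
axis local x -0.0009468327367386092 -0.11586185842098913
```

Call:
step_arm:
  plan:
    - [0, -2.9, -1.66, 0, 0]
    - [0, -2.9, -1.66, 0, 0]
    - [0, -2.9, -1.66, 0, 0]
    - [0, -2.9, -1.66, 0, 0]
    - [0, -2.9, -1.66, 0, 0]
    - [0, -2.9, -1.66, 0, 0]
    - [0, -2.9, -1.66, 0, 0]
    - [0, -2.9, -1.66, 0, 0]
    - [0, -2.9, -1.66, 0, 0]
    - [0, -2.9, -1.66, 0, 0]

```text
time_s: 0.93
tcp_pos: [0.434, 0.3219, 0.2496]
tool_rot: [[-0.941, 0.338, -0.011], [0.338, 0.941, -0.004], [0.009, -0.007, -1.0]]
contact_force: [0.1, 0.4, -0.5]
opening: 0.0858
```

Call:
step_arm:
  plan:
    - [0, 0, 0, 0, 7]
    - [0, 0, 0, 0, 7]
    - [0, 0, 0, 0, 7]
    - [0, 0, 0, 0, 7]
    - [0, 0, 0, 0, 7]
    - [0, 0, 0, 0, 7]
    - [0, 0, 0, 0, 7]
    - [0, 0, 0, 0, 7]
    - [0, 0, 0, 0, 7]
    - [0, 0, 0, 0, 7]

```text
time_s: 1.77
tcp_pos: [0.4412, 0.3073, 0.2457]
tool_rot: [[0.027, 1.0, -0.015], [1.0, -0.027, -0.013], [-0.014, -0.014, -1.0]]
contact_force: [0.1, 0.5, -0.7]
opening: 0.0855
```

```bash
cat > go.py <<'E'
import sys,numpy as np
from cell import robot
x,y,z,a=map(float,sys.argv[1:5]) # target tcp, tool-y azimuth deg
s=robot.read_state();R=s['tool_rot'];d=np.array([x,y,z])-s['tcp_pos']
az=np.degrees(np.arctan2(R[1,1],R[0,1])); yaw=az-a
print('t',round(s['time_s'],2),'tcp',s['tcp_pos'].round(4),'az',az.round(2),'tilt',R[:,2].round(4),'F',s['contact_force'].round(2),'open',round(s['opening'],4))
print('tool shift cm',(R.T@d*100).round(2),'yaw',((yaw+180)%360-180).round(2),'q',s['joint_positions'].round(2))
E
python3 go.py 0.4335 0.3263 0.15 -4.5
```

```text
t 1.77 tcp [0.4412 0.3073 0.2457] az -1.57 tilt [-0.0146 -0.0135 -0.9998] F [ 0.08  0.53 -0.71] open 0.0855
tool shift cm [ 2.01 -0.68  9.55] yaw 2.93 q [-0.73  0.39  0.12  1.73 -0.05  1.04 -0.63]
```

Call:
step_arm:
  plan:
    - [0, 0.7, -0.2, 2.0, 1.5]
    - [0, 0.7, -0.2, 2.0, 1.4]
    - [0, 0.4, -0.2, 2.0, 0]
    - [0, 0.2, -0.1, 2.0, 0]
    - [0, 0, 0, 1.5, 0]
    - [0, 0, 0, 0, 0]
    - [0, 0, 0, 0, 0]

```text
time_s: 2.35
tcp_pos: [0.4331, 0.3273, 0.1463]
tool_rot: [[0.089, 0.996, -0.015], [0.996, -0.089, -0.015], [-0.016, -0.014, -1.0]]
contact_force: [0.4, -0.0, 0.5]
opening: 0.0851
```

```bash
python3 go.py 0.4335 0.3263 0.15 -4.5; python3 - <<'E'
from h import *
c=np.zeros((480,800,3),np.uint8)
t=viewer.capture("top"); s=viewer.capture("scene")
c[:,:400]=cv2.resize(t[280:400,90:190],None,fx=4,fy=4,interpolation=3); c[:,400:]=cv2.resize(s[240:360,410:510],None,fx=4,fy=4,interpolation=3)
cv2.imwrite("pics/above.png",c)
E
```

```text
t 2.35 tcp [0.4331 0.3273 0.1463] az -5.13 tilt [-0.0149 -0.0145 -0.9998] F [ 0.35 -0.04  0.52] open 0.0851
tool shift cm [-0.1   0.04 -0.37] yaw -0.63 q [-0.77  0.51  0.11  1.85 -0.07  0.81 -0.71]
```

View pics/above.png

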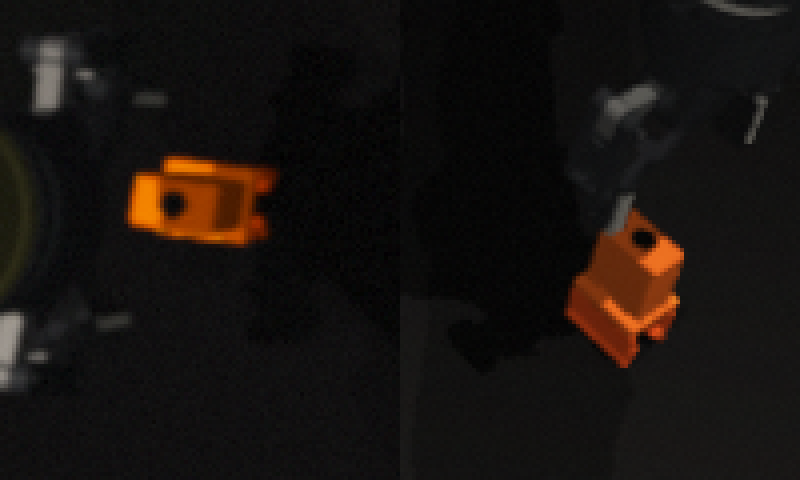

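The jaws straddle the holder, with the block between the fingers at about (180,200) in the crop. Descending to grasp height.

Call:
step_arm:
  plan:
    - [0, -0.1, 0, 1.5, -0.6]
    - [0, 0, 0, 1.5, 0]
    - [0, 0, 0, 1.5, 0]
    - [0, 0, 0, 1.5, 0]
    - [0, 0, 0, 1.0, 0]
    - [0, 0, 0, 0.5, 0]
    - [0, 0, 0, 0.2, 0]
    - [0, 0, 0, 0, 0]

```text
time_s: 3.12
tcp_pos: [0.4387, 0.3284, 0.0764]
tool_rot: [[0.081, 0.997, -0.0], [0.997, -0.081, -0.003], [-0.003, -0.0, -1.0]]
contact_force: [0.0, 0.5, 0.3]
opening: 0.0856
```

```bash
python3 go.py 0.4335 0.3263 0.065 -4.5
```

```text
t 3.12 tcp [0.4387 0.3284 0.0764] az -4.62 tilt [-3.e-04 -3.e-03 -1.e+00] F [0.05 0.51 0.3 ] open 0.0856
tool shift cm [-0.25 -0.5   1.14] yaw -0.12 q [-0.75  0.6   0.09  1.92 -0.09  0.62 -0.68]
```

Call:
step_arm:
  plan:
    - [0, -0.15, -0.25, 0.5, 0]
    - [0, -0.1, -0.2, 0.5, 0]
    - [0, 0, -0.1, 0.3, 0]
    - [0, 0, 0, 0, 0]
    - [0, 0, 0, 0, 0]

```text
time_s: 3.53
tcp_pos: [0.4335, 0.3269, 0.0644]
tool_rot: [[0.081, 0.997, 0.003], [0.997, -0.081, -0.001], [-0.0, 0.003, -1.0]]
contact_force: [-0.1, 0.3, -0.5]
opening: 0.0851
```

```bash
python3 go.py 0.4335 0.3263 0.065 -4.5
```

```text
t 3.53 tcp [0.4335 0.3269 0.0644] az -4.63 tilt [ 2.5e-03 -6.0e-04 -1.0e+00] F [-0.11  0.27 -0.47] open 0.0851
tool shift cm [-0.06  0.01 -0.06] yaw -0.13 q [-0.75  0.61  0.09  1.95 -0.09  0.58 -0.68]
```

Call:
step_arm:
  plan:
    - [0.4, 0, 0, 0, 0]
    - [0.6, 0, 0, 0, 0]
    - [0.8, 0, 0, 0, 0]
    - [1, 0, 0, 0, 0]
    - [1, 0, 0, 0, 0]
    - [1, 0, 0, 0, 0]
    - [1, 0, 0, 0, 0]
    - [1, 0, 0, 0, 0]
    - [1, 0, 0, 0, 0]
    - [1, 0, 0, 0, 0]
  grip_force: 70

```text
time_s: 4.37
tcp_pos: [0.434, 0.3272, 0.0651]
tool_rot: [[0.081, 0.997, 0.003], [0.997, -0.081, 0.0], [0.0, 0.003, -1.0]]
contact_force: [-0.1, 0.1, 0.9]
opening: 0.023
```

```bash
python3 go.py 0.4335 0.3263 0.21 -4.5
```

```text
t 4.37 tcp [0.434  0.3272 0.0651] az -4.63 tilt [ 3.5e-03  1.0e-04 -1.0e+00] F [-0.13  0.13  0.85] open 0.023
tool shift cm [-9.000e-02  1.000e-02 -1.449e+01] yaw -0.13 q [-0.75  0.61  0.09  1.95 -0.09  0.58 -0.68]
```

Call:
step_arm:
  plan:
    - [1, 0, 0, -1, 0]
    - [1, 0, 0, -2, 0]
    - [1, 0, 0, -2.5, 0]
    - [1, 0, 0, -2.5, 0]
    - [1, 0, 0, -2.5, 0]
    - [1, 0, 0, -2.5, 0]
    - [1, 0, 0, -2.5, 0]
    - [1, 0, 0, -2, 0]
    - [1, 0, 0, -0.5, 0]
    - [1, 0, 0, 0, 0]

```text
time_s: 5.2
tcp_pos: [0.4313, 0.3253, 0.2574]
tool_rot: [[0.081, 0.997, 0.0], [0.997, -0.081, -0.003], [-0.003, 0.0, -1.0]]
contact_force: [-0.6, -0.3, -2.3]
opening: 0.0231
```

```bash
python3 go.py 0.6051 -0.0245 0.24 9.5
```

```text
t 5.2 tcp [0.4313 0.3253 0.2574] az -4.66 tilt [ 2.0e-04 -2.5e-03 -1.0e+00] F [-0.62 -0.32 -2.29] open 0.0231
tool shift cm [-33.45  20.17   1.84] yaw -14.16 q [-0.78  0.37  0.13  1.72 -0.05  1.05 -0.72]
```

Call:
step_arm:
  plan:
    - [1, -1.5, 1, 0, 0]
    - [1, -2.3, 1.4, 0, 0]
    - [1, -2.3, 1.4, 0, 0]
    - [1, -2.3, 1.4, 0, 0]
    - [1, -2.3, 1.4, 0, 0]
    - [1, -2.3, 1.4, 0, 0]
    - [1, -2.3, 1.4, 0, 0]
    - [1, -2.3, 1.4, 0, 0]
    - [1, -2.3, 1.4, 0, 0]
    - [1, -2.3, 1.4, 0, 0]

```text
time_s: 6.03
tcp_pos: [0.5453, 0.0905, 0.2459]
tool_rot: [[0.065, 0.998, -0.018], [0.998, -0.065, -0.004], [-0.005, -0.017, -1.0]]
contact_force: [0.1, 0.1, -0.3]
opening: 0.0233
```

Call:
step_arm:
  plan:
    - [1, -2, 1.2, 0, -2.5]
    - [1, -2, 1.2, 0, -2.5]
    - [1, -1.5, 0.8, 0, -2.5]
    - [1, -1.2, 0.6, 0, -2.5]
    - [1, -0.8, 0.3, 0, -2.5]
    - [1, 0, 0, 0, -1]
    - [1, 0, 0, 0, 0]

```text
time_s: 6.62
tcp_pos: [0.585, 0.002, 0.2343]
tool_rot: [[-0.169, 0.985, -0.034], [0.986, 0.168, -0.01], [-0.004, -0.035, -0.999]]
contact_force: [-0.6, 1.1, -0.5]
opening: 0.0234
```

```bash
python3 go.py 0.6051 -0.0245 0.215 9.5
```

```text
t 6.62 tcp [0.585  0.002  0.2343] az 9.69 tilt [-0.0341 -0.01   -0.9994] F [-0.57  1.14 -0.47] open 0.0234
tool shift cm [-2.95  1.61  1.89] yaw 0.19 q [-0.14  0.48  0.14  1.62 -0.06  1.09  0.18]
```

Call:
step_arm:
  plan:
    - [1, -0.8, 0.5, 0, 0]
    - [1, -0.8, 0.5, 0, 0]
    - [1, -0.6, 0.4, 0, 0]
    - [1, -0.4, 0.2, 0, 0]
    - [1, -0.2, 0.1, 0, 0]
    - [1, 0, 0, 0, 0]
    - [1, 0, 0, 0, 0]

```text
time_s: 7.2
tcp_pos: [0.6074, -0.0218, 0.2318]
tool_rot: [[-0.168, 0.985, -0.037], [0.986, 0.168, -0.009], [-0.002, -0.038, -0.999]]
contact_force: [-0.4, -0.1, -0.9]
opening: 0.0232
```

```bash
python3 go.py 0.6051 -0.0245 0.215 9.5
```

```text
t 7.2 tcp [ 0.6074 -0.0218  0.2318] az 9.69 tilt [-0.0374 -0.0088 -0.9993] F [-0.37 -0.1  -0.86] open 0.0232
tool shift cm [-0.22 -0.21  1.69] yaw 0.19 q [-0.09  0.52  0.14  1.55 -0.07  1.11  0.23]
```

Call:
step_arm:
  plan:
    - [1, -0.1, 0, 0.4, 0]
    - [1, -0.1, 0, 0.6, 0]
    - [1, 0, 0, 0.6, 0]
    - [1, 0, 0, 0.6, 0]
    - [1, 0, 0, 0.4, 0]
    - [1, 0, 0, 0.2, 0]
    - [1, 0, 0, 0, 0]
    - [1, 0, 0, 0, 0]

```text
time_s: 7.87
tcp_pos: [0.6055, -0.0227, 0.2002]
tool_rot: [[-0.17, 0.985, -0.039], [0.985, 0.17, -0.008], [-0.001, -0.04, -0.999]]
contact_force: [0.2, 0.6, -1.0]
opening: 0.0232
```

```bash
python3 go.py 0.6065 -0.0241 0.19 9.5; python3 - <<'E'
from h import *
c=np.zeros((600,800,3),np.uint8)
t=viewer.capture("top"); s=viewer.capture("scene")
c[:300]=cv2.resize(t[205:280,220:420],None,fx=4,fy=4,interpolation=3); c[300:,:400]=cv2.resize(s[200:275,260:360],None,fx=4,fy=4,interpolation=3)
cv2.imwrite("pics/over.png",c)
E
```

```text
t 7.87 tcp [ 0.6055 -0.0227  0.2002] az 9.79 tilt [-0.039  -0.008  -0.9992] F [ 0.21  0.56 -0.95] open 0.0232
tool shift cm [-0.15  0.12  1.01] yaw 0.29 q [-0.09  0.54  0.13  1.6  -0.07  1.04  0.23]
```

View pics/over.png

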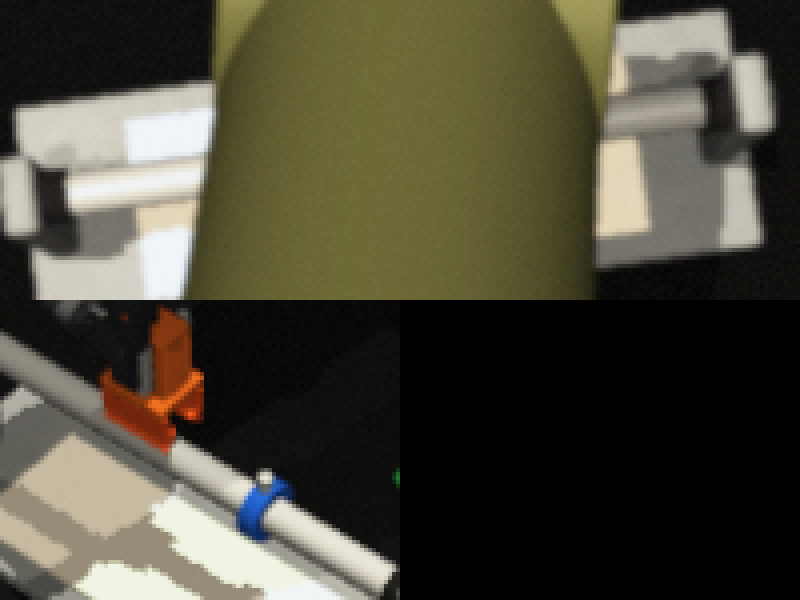

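In the scene crop the holder sits over the rail well clear of the ring. Its saddle corners are at about (103,370), (155,407) and (203,374), and the ring screw is at (265,478). I'll compare those with the model.

```bash
python3 - <<'E'
from h import *
from cell import robot
s=robot.read_state();R=s['tool_rot'];p=s['tcp_pos']
ax_x=R[:,1];ax_z=-R[:,2];ax_y=np.cross(ax_z,ax_x)
bore=p-0.0476*ax_z
px=lambda u,v:np.array([260+(u+.5)/4-.5,200+(v-300+.5)/4-.5])
obs=[((.018,-.022,.018),px(103,370)),((.018,.022,.018),px(155,407)),((-.018,.022,.018),px(203,374)),((.0185,.022,-.0175),px(170,452))]
f=lambda d:np.ravel([proj('scene',bore+d+ax_x*l[0]+ax_y*l[1]+ax_z*l[2])[0]-q for l,q in obs])
print('bore est',bore,'res',f(np.zeros(3)).reshape(-1,2).round(2).tolist())
r=least_squares(f,np.zeros(3));print('offset',r.x)
r=least_squares(lambda d:f(np.array([d[0],d[1],0])),np.zeros(2));print('offset z fixed',r.x)
E
```

```text
bore est [ 0.60382212 -0.02315392  0.15289449] res [[-0.69, 1.19], [2.24, 1.32], [0.93, -0.4], [-1.07, 1.21]]
offset [-0.03250145 -0.03996892 -0.05096265]
offset z fixed [-0.00105388 -0.00240111]
```

Call:
step_arm:
  plan:
    - [1, -0.05, 0.1, 0.4, 0]
    - [1, 0, 0, 0.4, 0]
    - [1, 0, 0, 0.4, 0]
    - [1, 0, 0, 0.3, 0]
    - [1, 0, 0, 0.2, 0]
    - [1, 0, 0, 0, 0]

```text
time_s: 8.47
tcp_pos: [0.6066, -0.0234, 0.1823]
tool_rot: [[-0.17, 0.985, -0.037], [0.985, 0.17, -0.008], [-0.002, -0.038, -0.999]]
contact_force: [-1.0, -0.2, -0.5]
opening: 0.0233
```

```bash
python3 go.py 0.6065 -0.0241 0.18 9.5
```

```text
t 8.47 tcp [ 0.6066 -0.0234  0.1823] az 9.78 tilt [-0.0369 -0.0081 -0.9993] F [-1.02 -0.21 -0.48] open 0.0233
tool shift cm [-0.07 -0.01  0.23] yaw 0.28 q [-0.09  0.56  0.13  1.62 -0.07  1.    0.24]
```

Call:
step_arm:
  plan:
    - [1, 0, 0, 0.2, 0]
    - [1, 0, 0, 0.2, 0]
    - [1, 0, 0, 0.2, 0]
    - [1, 0, 0, 0.2, 0]

```text
time_s: 8.8
tcp_pos: [0.6063, -0.0236, 0.1754]
tool_rot: [[-0.17, 0.985, -0.036], [0.985, 0.17, -0.008], [-0.002, -0.037, -0.999]]
contact_force: [-1.9, -0.3, 5.9]
opening: 0.0229
```

Call:
step_arm:
  plan:
    - [1, 0, 0, 0.2, 0]
    - [1, 0, 0, 0.2, 0]

```text
time_s: 8.97
tcp_pos: [0.6058, -0.0239, 0.1722]
tool_rot: [[-0.169, 0.985, -0.036], [0.986, 0.169, -0.008], [-0.002, -0.037, -0.999]]
contact_force: [-2.1, 0.5, 6.8]
opening: 0.0233
```

Call:
step_arm:
  plan:
    - [1, 0, -0.05, 0.2, 0]
    - [1, 0, -0.05, 0.2, 0]

```text
time_s: 9.13
tcp_pos: [0.6055, -0.024, 0.1698]
tool_rot: [[-0.169, 0.985, -0.033], [0.986, 0.169, -0.008], [-0.002, -0.034, -0.999]]
contact_force: [-1.5, 0.7, 9.2]
opening: 0.0233
```

Call:
step_arm:
  plan:
    - [1, 0, -0.03, 0.2, 0]
    - [1, 0, 0, 0.2, 0]

```text
time_s: 9.3
tcp_pos: [0.6057, -0.024, 0.1678]
tool_rot: [[-0.169, 0.985, -0.03], [0.986, 0.169, -0.007], [-0.002, -0.031, -1.0]]
contact_force: [-3.7, -0.4, 9.9]
opening: 0.0234
```

Call:
step_arm:
  plan:
    - [1, 0, 0, 0.2, 0]
    - [1, 0, 0, 0.2, 0]

```text
time_s: 9.47
tcp_pos: [0.6058, -0.0241, 0.1659]
tool_rot: [[-0.169, 0.985, -0.028], [0.986, 0.169, -0.007], [-0.002, -0.029, -1.0]]
contact_force: [-4.3, 0.0, 11.5]
opening: 0.0236
```

Call:
step_arm:
  plan:
    - [1, 0, -0.15, 0.15, 0]
    - [1, 0, -0.1, 0.15, 0]

```text
time_s: 9.63
tcp_pos: [0.6048, -0.0243, 0.1655]
tool_rot: [[-0.169, 0.985, -0.023], [0.986, 0.169, -0.007], [-0.003, -0.023, -1.0]]
contact_force: [-1.6, 0.4, 10.0]
opening: 0.0231
```

Call:
step_arm:
  plan:
    - [1, 0, -0.1, 0.15, 0]
    - [1, 0, -0.1, 0.15, 0]

```text
time_s: 9.8
tcp_pos: [0.6045, -0.0243, 0.1654]
tool_rot: [[-0.169, 0.985, -0.017], [0.986, 0.169, -0.006], [-0.003, -0.017, -1.0]]
contact_force: [-1.5, 0.7, 10.9]
opening: 0.0229
```

Call:
step_arm:
  plan:
    - [1, 0, -0.05, 0.25, 0]
    - [1, 0, -0.05, 0.25, 0]

```text
time_s: 9.97
tcp_pos: [0.6046, -0.0244, 0.1635]
tool_rot: [[-0.169, 0.986, -0.012], [0.986, 0.169, -0.005], [-0.003, -0.012, -1.0]]
contact_force: [-4.0, -0.1, 11.2]
opening: 0.0233
```

Call:
step_arm:
  plan:
    - [1, 0, 0, 0.25, 0]
    - [1, 0, 0, 0.25, 0]

```text
time_s: 10.13
tcp_pos: [0.6048, -0.0245, 0.1611]
tool_rot: [[-0.169, 0.986, -0.009], [0.986, 0.169, -0.005], [-0.004, -0.01, -1.0]]
contact_force: [-3.8, -0.0, 11.6]
opening: 0.0234
```

Call:
step_arm:
  plan:
    - [1, 0, -0.12, 0.25, 0]
    - [1, 0, -0.08, 0.25, 0]

```text
time_s: 10.3
tcp_pos: [0.6035, -0.0251, 0.1583]
tool_rot: [[-0.168, 0.986, -0.005], [0.986, 0.168, -0.005], [-0.004, -0.006, -1.0]]
contact_force: [-0.6, 0.3, 4.4]
opening: 0.0235
```

Call:
step_arm:
  plan:
    - [1, 0, -0.08, 0.25, 0]
    - [1, 0, -0.08, 0.25, 0]

```text
time_s: 10.47
tcp_pos: [0.6034, -0.0252, 0.155]
tool_rot: [[-0.168, 0.986, -0.001], [0.986, 0.168, -0.005], [-0.004, -0.001, -1.0]]
contact_force: [-1.7, -0.3, 6.9]
opening: 0.0232
```

The force dropped from 11.6 to 4.4 N, which looks like the snap. I'll ease back up so the rail returns, then look.

Call:
step_arm:
  plan:
    - [1, 0, 0, -0.25, 0]
    - [1, 0, 0, -0.2, 0]
    - [1, 0, 0, -0.15, 0]
    - [1, 0, 0, -0.1, 0]
    - [1, 0, 0, 0, 0]

```text
time_s: 10.88
tcp_pos: [0.603, -0.0252, 0.1624]
tool_rot: [[-0.168, 0.986, -0.001], [0.986, 0.168, -0.004], [-0.004, -0.002, -1.0]]
contact_force: [-0.8, -0.6, 1.5]
opening: 0.0231
```

```bash
python3 go.py 0.6039 -0.0245 0.1626 9.5; python3 - <<'E'
from h import *
s=viewer.capture("scene")
c=cv2.resize(s[190:290,260:380],None,fx=6,fy=6,interpolation=3)
cv2.imwrite("pics/snap.png",c)
E
```

```text
t 10.88 tcp [ 0.603  -0.0252  0.1624] az 9.66 tilt [-0.001  -0.0044 -1.    ] F [-0.75 -0.63  1.46] open 0.0231
tool shift cm [ 0.06  0.1  -0.02] yaw 0.16 q [-0.08  0.56  0.13  1.69 -0.08  0.9   0.25]
```

View pics/snap.png

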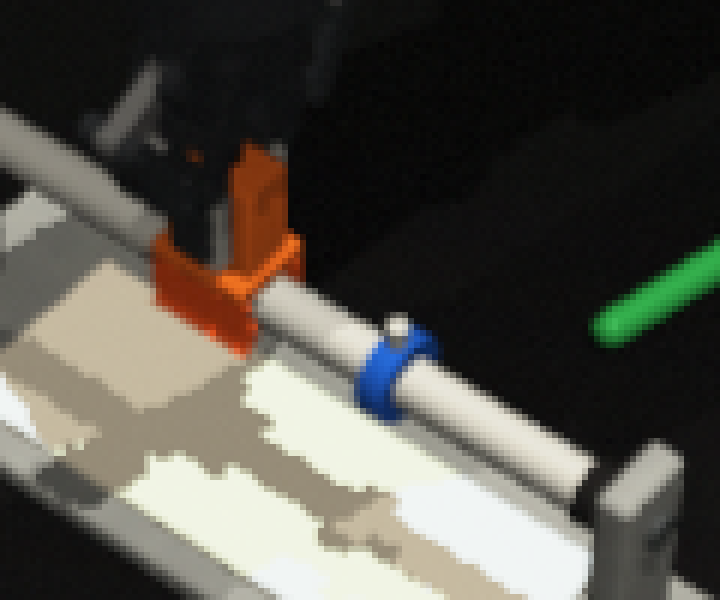

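The scene view shows both arms round the bar, the saddle on top of the rail and the ring at about (398,370) in the crop, clear of the holder. Now I'll slide along +tool x in stages. The ring is about 50 mm away.

Call:
step_arm:
  plan:
    - [1, 0.2, 0, 0, 0]
    - [1, 0.3, 0, 0, 0]
    - [1, 0.3, 0, 0, 0]
    - [1, 0.3, 0, 0, 0]

```text
time_s: 11.27
tcp_pos: [0.6027, -0.0234, 0.1626]
tool_rot: [[-0.161, 0.987, 0.003], [0.987, 0.161, -0.016], [-0.016, 0.0, -1.0]]
contact_force: [-0.3, -7.2, -0.5]
opening: 0.0231
```

```bash
python3 go.py 0.595 0.0250 0.1626 9.5
```

```text
t 11.27 tcp [ 0.6027 -0.0234  0.1626] az 9.28 tilt [ 0.0026 -0.0158 -0.9999] F [-0.3  -7.25 -0.52] open 0.0231
tool shift cm [ 4.9   0.02 -0.08] yaw -0.22 q [-0.1   0.56  0.14  1.69 -0.07  0.89  0.23]
```

Call:
step_arm:
  plan:
    - [1, 0.35, 0, 0, 0]
    - [1, 0.35, 0, 0, 0]
    - [1, 0.35, 0, 0, 0]
    - [1, 0.35, 0, 0, 0]

```text
time_s: 11.6
tcp_pos: [0.6023, -0.0213, 0.1627]
tool_rot: [[-0.152, 0.988, 0.007], [0.988, 0.152, -0.031], [-0.031, 0.003, -1.0]]
contact_force: [0.6, -8.2, -0.2]
opening: 0.0234
```

```bash
python3 go.py 0.595 0.0250 0.1626 9.5
```

```text
t 11.6 tcp [ 0.6023 -0.0213  0.1627] az 8.75 tilt [ 0.0073 -0.0307 -0.9995] F [ 0.55 -8.23 -0.18] open 0.0234
tool shift cm [ 4.69 -0.02 -0.14] yaw -0.75 q [-0.12  0.56  0.15  1.7  -0.06  0.88  0.2 ]
```

Call:
step_arm:
  plan:
    - [1, 0.7, 0, 0, 0]
    - [1, 0.7, 0, 0, 0]
    - [1, 0.6, 0, 0, 0]

```text
time_s: 11.85
tcp_pos: [0.6011, -0.0125, 0.1629]
tool_rot: [[-0.143, 0.99, 0.012], [0.989, 0.143, -0.044], [-0.045, 0.005, -0.999]]
contact_force: [-0.2, -8.7, 1.0]
opening: 0.0234
```

```bash
python3 go.py 0.595 0.0250 0.1626 9.5
```

```text
t 11.85 tcp [ 0.6011 -0.0125  0.1629] az 8.22 tilt [ 0.0117 -0.0441 -0.999 ] F [-0.21 -8.67  0.99] open 0.0234
tool shift cm [ 3.8  -0.06 -0.14] yaw -1.28 q [-0.15  0.55  0.16  1.71 -0.05  0.88  0.17]
```

Call:
step_arm:
  plan:
    - [1, 0.9, 0, 0, -0.6]
    - [1, 0.9, 0, 0, -0.6]
    - [1, 0.8, 0, 0, 0]

```text
time_s: 12.1
tcp_pos: [0.5986, 0.0013, 0.1628]
tool_rot: [[-0.154, 0.988, 0.015], [0.986, 0.154, -0.059], [-0.06, 0.006, -0.998]]
contact_force: [0.3, -10.0, 2.4]
opening: 0.023
```

```bash
python3 go.py 0.595 0.0250 0.1626 9.5; python3 - <<'E'
from h import *
s=viewer.capture("scene")
c=cv2.resize(s[190:290,260:380],None,fx=6,fy=6,interpolation=3)
cv2.imwrite("pics/slide1.png",c)
E
```

```text
t 12.1 tcp [0.5986 0.0013 0.1628] az 8.88 tilt [ 0.0154 -0.0587 -0.9982] F [ 0.35 -9.97  2.44] open 0.023
tool shift cm [ 2.39  0.01 -0.13] yaw -0.62 q [-0.18  0.55  0.17  1.72 -0.04  0.87  0.14]
```

View pics/slide1.png

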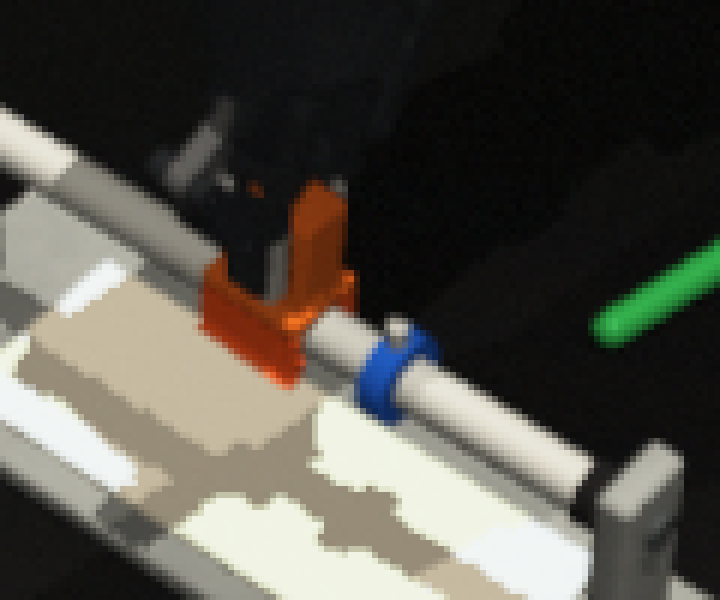

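The holder is sliding while staying clipped. Its foot is at (293,385) in the crop and the ring is unmoved at (398,370), leaving about 25 mm. The tool has tilted by about 0.06 rad, so I'll release and re-grip to relieve any pitch stress.

Call:
step_arm:
  plan:
    - [0.4, 0, 0, 0, 0]
    - [0.4, 0, 0, 0, 0]
    - [0.4, 0, 0, 0, 0]
    - [0.4, 0, 0, 0, 0]
    - [1, 0, 0, 0, -0.6]
    - [1, 0, 0, 0, 0]
    - [1, 0, 0, 0, 0]
    - [1, 0, 0, 0, 0]
    - [1, 0, 0, 0, 0]

```text
time_s: 12.9
tcp_pos: [0.5986, 0.0046, 0.1623]
tool_rot: [[-0.167, 0.986, 0.015], [0.984, 0.168, -0.056], [-0.058, 0.006, -0.998]]
contact_force: [0.1, 0.2, 0.2]
opening: 0.0233
```

```bash
python3 go.py 0.595 0.0250 0.1626 9.5
```

```text
t 12.9 tcp [0.5986 0.0046 0.1623] az 9.67 tilt [ 0.0152 -0.0563 -0.9983] F [0.06 0.16 0.16] open 0.0233
tool shift cm [ 2.07 -0.01 -0.15] yaw 0.17 q [-0.18  0.55  0.16  1.72 -0.04  0.87  0.15]
```

Call:
step_arm:
  plan:
    - [1, 0.7, 0, 0, 0]
    - [1, 0.8, 0, 0, 0]
    - [1, 0.7, 0, 0, 0]

```text
time_s: 13.15
tcp_pos: [0.5959, 0.0185, 0.1619]
tool_rot: [[-0.16, 0.987, 0.018], [0.985, 0.161, -0.065], [-0.067, 0.007, -0.998]]
contact_force: [0.8, -6.8, 2.0]
opening: 0.0235
```

```bash
python3 go.py 0.595 0.0250 0.1626 9.5
```

```text
t 13.15 tcp [0.5959 0.0185 0.1619] az 9.25 tilt [ 0.0176 -0.0654 -0.9977] F [ 0.84 -6.82  1.96] open 0.0235
tool shift cm [ 0.65  0.01 -0.11] yaw -0.25 q [-0.22  0.55  0.17  1.73 -0.03  0.86  0.11]
```

Call:
step_arm:
  plan:
    - [1, 0.5, 0, 0, 0]
    - [1, 0.5, 0, 0, 0]
    - [1, 0.5, 0, 0, 0]

```text
time_s: 13.4
tcp_pos: [0.5947, 0.0257, 0.1621]
tool_rot: [[-0.153, 0.988, 0.021], [0.985, 0.154, -0.076], [-0.078, 0.009, -0.997]]
contact_force: [0.6, -7.3, 2.2]
opening: 0.0231
```

```bash
python3 go.py 0.595 0.0250 0.1626 9.5;  python3 - <<'E'
from h import *
s=viewer.capture("scene")
c=cv2.resize(s[200:280,280:360],None,fx=7,fy=7,interpolation=3)
cv2.imwrite("pics/slide2.png",c)
E
```

```text
t 13.4 tcp [0.5947 0.0257 0.1621] az 8.88 tilt [ 0.0208 -0.0759 -0.9969] F [ 0.62 -7.31  2.23] open 0.0231
tool shift cm [-0.08  0.02 -0.04] yaw -0.62 q [-0.24  0.55  0.18  1.73 -0.02  0.86  0.08]
```

View pics/slide2.png

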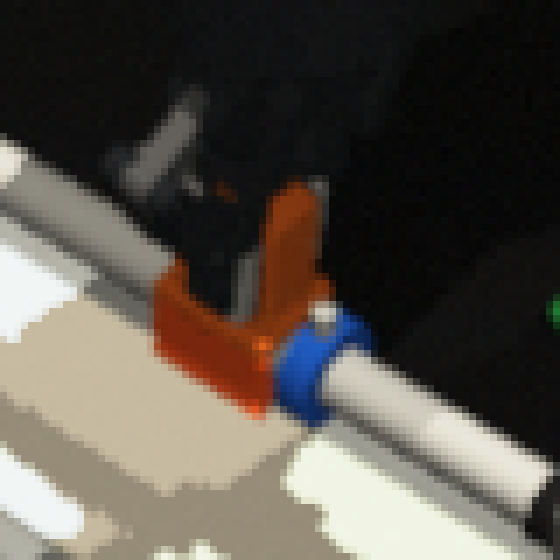

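The holder is now very close to the ring. In the crop its foot corner is at (265,415), the ring screw at (324,320) and the ring's near edge at (275,390). Computing the remaining gap.

```bash
python3 - <<'E'
from h import *
S=lambda u,v:np.array([280+(u+.5)/7-.5,200+(v+.5)/7-.5])
p=np.array([.6015,-.0048,.166])
f=proj('scene',tf(p,[(.0185,.0075+.0575-.028-.0075+.022-.0,.0975)]))[0]
for L in (.052,.0575): 
    # contact: corner at ring-6mm
    for nm,l in(('foot@contact',(.0185,L-.006,.0975)),('saddle@contact',(.018,L-.006,.133)),('screw',(0,L,.141))): print(L,nm,((proj('scene',tf(p,[l]))[0]-[280,200]+.5)*7-.5).round(0))
E
```

```text
0.052 foot@contact [254. 423.]
0.052 saddle@contact [256. 346.]
0.052 screw [309. 303.]
0.0575 foot@contact [268. 431.]
0.0575 saddle@contact [270. 354.]
0.0575 screw [323. 311.]
```

Model contact puts the corner around u=268–270 against 265 observed, so about 1–2 mm remains. Continuing with small steps and watching the force.

Call:
step_arm:
  plan:
    - [1, 0.4, 0, 0, -0.3]

```text
time_s: 13.53
tcp_pos: [0.5944, 0.0275, 0.1622]
tool_rot: [[-0.156, 0.987, 0.022], [0.984, 0.158, -0.079], [-0.082, 0.009, -0.997]]
contact_force: [1.2, -8.9, 1.8]
opening: 0.0232
```

Call:
step_arm:
  plan:
    - [1, 0.4, 0, 0, -0.3]

```text
time_s: 13.62
tcp_pos: [0.5943, 0.0285, 0.1624]
tool_rot: [[-0.159, 0.987, 0.023], [0.984, 0.16, -0.083], [-0.086, 0.009, -0.996]]
contact_force: [1.7, -8.5, 1.2]
opening: 0.023
```

Call:
step_arm:
  plan:
    - [1, 0.4, 0, 0, 0]

```text
time_s: 13.7
tcp_pos: [0.5941, 0.0292, 0.1625]
tool_rot: [[-0.157, 0.987, 0.024], [0.984, 0.158, -0.087], [-0.09, 0.01, -0.996]]
contact_force: [2.2, -8.3, 1.3]
opening: 0.0232
```

Call:
step_arm:
  plan:
    - [0.4, 0, 0, 0, 0]
    - [0.4, 0, 0, 0, 0]
    - [0.4, 0, 0, 0, 0]
    - [0.4, 0, 0, 0, 0]

```text
time_s: 14.03
tcp_pos: [0.594, 0.03, 0.1623]
tool_rot: [[-0.156, 0.987, 0.024], [0.984, 0.158, -0.087], [-0.089, 0.01, -0.996]]
contact_force: [-0.3, 0.8, -1.1]
opening: 0.0515
```

```bash
python3 go.py 0.595 0.0250 0.1626 9.5;  python3 - <<'E'
from h import *
s=viewer.capture("scene")
cv2.imwrite("pics/full3.png",s)
c=cv2.resize(s[225:275,290:350],None,fx=12,fy=12,interpolation=3)
cv2.imwrite("pics/slide3.png",c)
a=cv2.imread("pics/scene0.png")
# ring shift check: blue centroid below screw, right part; screw centroid
for n,im in(('start',a),('now',s)):
    r=im[235:265,310:345].astype(int); m=(r[:,:,0]>r[:,:,2]+60); ys,xs=np.nonzero(m); print(n,'blue px',m.sum(),xs.mean()+310,ys.mean()+235,xs.max()+310)
E
```

```text
t 14.03 tcp [0.594  0.03   0.1623] az 9.09 tilt [ 0.0242 -0.0866 -0.9959] F [-0.27  0.85 -1.11] open 0.0515
tool shift cm [-0.51  0.02  0.02] yaw -0.41 q [-0.26  0.54  0.19  1.73 -0.01  0.86  0.06]
start blue px 86 324.6162790697674 251.15116279069767 332
now blue px 79 324.5822784810127 251.59493670886076 332
```

View pics/slide3.png

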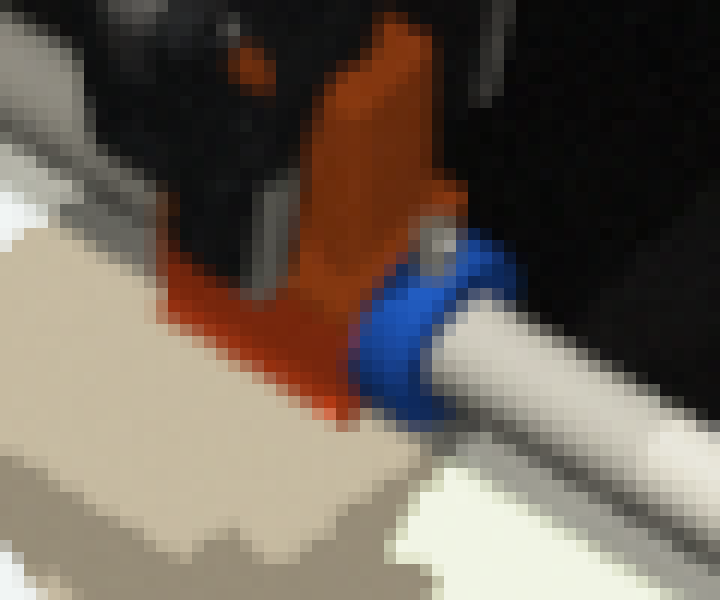

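Ring blob centroid is unmoved (324.6 vs 324.6), and the holder's end face now visually meets the ring at about (355,340). Re-gripping for a firm but limited push to confirm contact.

Call:
step_arm:
  plan:
    - [1, 0, 0, 0, 0]
    - [1, 0, 0, 0, 0]
    - [1, 0, 0, 0, 0]
    - [1, 0, 0, 0, 0]
    - [1, 0, 0, 0, 0]

```text
time_s: 14.5
tcp_pos: [0.5939, 0.0309, 0.1624]
tool_rot: [[-0.158, 0.987, 0.024], [0.984, 0.159, -0.086], [-0.089, 0.01, -0.996]]
contact_force: [0.0, -0.3, -0.3]
opening: 0.0234
```

Call:
step_arm:
  plan:
    - [1, 0.3, 0, 0, 0]

```text
time_s: 14.58
tcp_pos: [0.5938, 0.0312, 0.1624]
tool_rot: [[-0.156, 0.987, 0.025], [0.983, 0.158, -0.089], [-0.092, 0.01, -0.996]]
contact_force: [2.1, -11.9, 2.0]
opening: 0.0235
```

Call:
step_arm:
  plan:
    - [1, 0.4, 0, 0, 0]

```text
time_s: 14.67
tcp_pos: [0.5937, 0.0314, 0.1624]
tool_rot: [[-0.153, 0.988, 0.026], [0.983, 0.155, -0.094], [-0.096, 0.011, -0.995]]
contact_force: [2.0, -11.7, 1.1]
opening: 0.0234
```

Call:
step_arm:
  plan:
    - [1, 0.4, 0, 0, 0]

```text
time_s: 14.75
tcp_pos: [0.5937, 0.0315, 0.1624]
tool_rot: [[-0.15, 0.988, 0.027], [0.983, 0.152, -0.098], [-0.101, 0.011, -0.995]]
contact_force: [1.1, -9.5, 0.8]
opening: 0.0233
```

Call:
step_arm:
  plan:
    - [1, 0.4, 0, 0, 0]

```text
time_s: 14.83
tcp_pos: [0.5936, 0.0316, 0.1624]
tool_rot: [[-0.147, 0.989, 0.028], [0.983, 0.149, -0.103], [-0.106, 0.012, -0.994]]
contact_force: [1.6, -8.7, 1.3]
opening: 0.0234
```

With 0.3–0.4 cm commands the holder advances only 0.1 mm per row, and the force reached 11.9 N against 7–8 N sliding. So it is firmly against the ring. Releasing and retreating upward.

Call:
step_arm:
  plan:
    - [0.6, 0, 0, 0, 0]
    - [0.4, 0, 0, 0, 0]
    - [0.3, 0, 0, 0, 0]
    - [0.3, 0, 0, 0, 0]
    - [0.3, 0, 0, 0, 0]
    - [0.3, 0, 0, -0.5, 0]
    - [0.3, 0, 0, -1, 0]
    - [0.3, 0, 0, -1.5, 0]
    - [0.3, 0, 0, -2, 0]
    - [0.3, 0, 0, -2, 0]

```text
time_s: 15.67
tcp_pos: [0.5893, 0.0403, 0.2323]
tool_rot: [[-0.149, 0.989, 0.019], [0.983, 0.15, -0.103], [-0.104, 0.004, -0.995]]
contact_force: [-0.2, 0.4, 0.3]
opening: 0.0599
```

Call:
step_arm:
  plan:
    - [0.3, 0, 0, -2, 0]
    - [0.3, 0, 0, -2, 0]
    - [0.3, -1.5, -1, -1, 0]
    - [0.3, -2, -2, 0, 0]
    - [0.3, -2, -2, 0, 0]
    - [0.3, -1.5, -2, 0, 0]
    - [0.3, 0, -2, 0, 0]
    - [0.3, 0, -1, 0, 0]
    - [0.3, 0, 0, 0, 0]
    - [0.3, 0, 0, 0, 0]

```text
time_s: 16.5
tcp_pos: [0.4993, -0.0377, 0.3055]
tool_rot: [[-0.152, 0.988, 0.039], [0.983, 0.156, -0.097], [-0.102, 0.024, -0.995]]
contact_force: [0.4, -0.7, 0.6]
opening: 0.0597
```

```bash
python3 go.py 0.595 0.0250 0.25 9.5;  python3 - <<'E'
from h import *
s=viewer.capture("scene"); t=viewer.capture("top")
cv2.imwrite("pics/endfull.png",s);cv2.imwrite("pics/endtop.png",t)
c=np.zeros((600,800,3),np.uint8)
c[:360,:480]=cv2.resize(s[225:270,290:350],None,fx=8,fy=8,interpolation=3)
c[:360,490:790]=cv2.resize(t[220:270,265:307],(300,360),interpolation=3)
c[365:600,:313]=cv2.resize(s,(313,235),interpolation=3); c[365:600,320:633]=cv2.resize(t,(313,235),interpolation=3)
cv2.imwrite("pics/end.png",c)
a=cv2.imread("pics/scene0.png")
for n,im in(('start',a),('now',s)):
    r=im[235:265,310:345].astype(int); m=(r[:,:,0]>r[:,:,2]+60); ys,xs=np.nonzero(m); print(n,'blue px',m.sum(),xs.mean()+310,ys.mean()+235,xs.max()+310)
E
```

```text
t 16.5 tcp [ 0.4993 -0.0377  0.3055] az 8.95 tilt [ 0.0393 -0.097  -0.9945] F [ 0.42 -0.69  0.57] open 0.0597
tool shift cm [ 5.27 10.29  5.29] yaw -0.55 q [-0.22  0.25  0.24  1.78  0.04  1.08  0.14]
start blue px 86 324.6162790697674 251.15116279069767 332
now blue px 85 324.67058823529413 251.1529411764706 332
```

View pics/end.png

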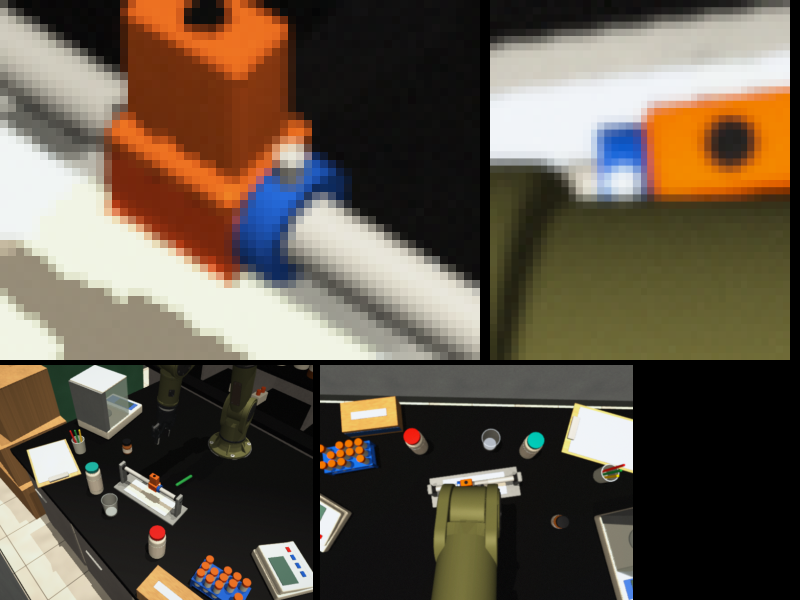

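The holder is upright and clipped on with its end face against the ring (about (240,210) in the crop). The ring is unmoved, the bystanders stand in place and the arm is clear. Handing in.

```bash
python3 -c "
from cell import job; print(job.finish_job())"
```

```text
the job is handed in; nothing more can be done
None
```

The orange holder is snapped onto the rail, slid up against the blue ring and released, and I handed the job in at about 16.6 s of the 58 s allowed. No verdict was reported.

- **Snap:** I pressed it on about 50 mm right of where it meets the ring. The force read between moves peaked near 11.6 N, then dropped to 4.4 N as it snapped on. That puts the rail roughly 12 mm down, against the 29 mm limit.
- **Slide:** Sliding took about 7–10 N, more than the stated 2–6 N of friction. The tool tilted up to 0.1 rad as it pushed, so I let go and re-gripped twice to keep that off the holder.
- **Contact with the ring:** The holder stalled at 8.7–11.9 N total push for about 0.3 s. The ring contact force itself could not be measured, only inferred from that.
- **Last checks:** The final pictures show the holder upright, on the rail and touching the ring, and the bottles, jar and beaker look in place by eye. The ring moved less than 0.1 pixel in the scene view. The arm was clear, with contact force near zero.

The rail's return to the top was judged by eye and by the near-zero load after release, not measured. My first position estimate across the rail was about 2 mm off, which I corrected from the side force while pressing.

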